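# Pack the honey jars in the twist-lock carrier

## Robot

A 7-joint arm with a two-finger parallel gripper is mounted at the origin on a cart in front of the work surface, level with it; the furniture and walls round the work are solid. World frame = base frame: x ahead of the robot, y to its left, z up, the work surface at z = 0. Lengths are in m, angles in rad, forces in N, time in s.
With the tool pointing down it reaches from about 0.35 to 0.9 m from the base axis. Payload 8.1 kg.
Tool frame: the origin (TCP) lies between the finger pads; the fingertips stand 11 mm ahead of it and the grasp point (between the pads) lies 8 mm behind it; z points along the fingers, y is the line along which they close (so a half turn about z gives the same grasp; the last joint's range is limited). The gripper opens to 92 mm and grips with 3 to 60 N. Pads are 19 mm wide; open, the fingers measure 130 mm over their backs; the gripper's body (75 mm by 190 mm) begins 47 mm behind the grasp point.
Start: joints at [-1.269, 0.434, 0.025, 1.573, -0.012, 1.134, -0.075], TCP at [0.246, 0.574, 0.238] pointing down, gripper open.
Joint ranges: [-2.62, 2.62], [-0.44, 2.09], [-1.27, 1.32], [0.08, 2.57], [-1.32, 4.46], [0.12, 2], [-2.74, 2.74]. Speed limits (rad/s): [2.22, 2.22, 3.01, 3.01, 3.14, 3.14, 3.14].

## Interface

Orientations are given as a rotation vector (axis times angle).
In Python, from cell import observe, get_image, camera_params, sign_off gives the robot as it stands.
- The arm moves only by the shell command python3 -m pendant 'ROWS' [FORCE]. ROWS is JSON, one flat list of numbers, 7 for each row, row after row: the shift along the tool's x, y, z in m, then the turn, a rotation vector about the tool's x, y, z in rad, then the finger opening in m, from 0 to 0.0918. In form: [dx, dy, dz, rx, ry, rz, jaw, dx, dy, dz, rx, ry, rz, jaw, ...]. A call has 1 to 10 rows; each row shifts and turns the commanded pose from where the row before left it, along the tool's axes as they then stand; what a row does not reach is not made up. A row lasts 1/8 s, in which the tool goes at most 62.5 mm and 10.7 degrees, less where a joint would pass 70% of its speed; a pose out of reach is approached as far as the arm can. A call is refused whole if a number of a shift passes 0.0625 or a number of a turn 0.188, either way. A call with a gripper value outside its range is refused whole. The fingers move at their own pace and stop on an object; FORCE is the grip in N (left out, the last holds). Time passes only in rows, so rows that do not move let the fingers close. It gives the time, the measured TCP pose, the force, the opening and the grip force at its end, in the units of the state.
- observe(): the state, without advancing time (a new reading comes with each control period).
- get_image(name): name is "scene" or "top" or "wrist"; returns the picture (420x560x3 uint8, red, green, blue); there is no depth.
- camera_params(name): a dict with "intrinsics" (3x3 intrinsics, pixels), "dist" ([k1, k2, p1, p2, k3] as OpenCV has them; the pictures are not rectified), "eye" and "rotation" of the camera in the world; the wrist camera has in their place "T_tool_cam" (4x4, takes a point from camera to tool coordinates, whose origin is the TCP and whose axes are the flange's). Camera axes: x right, y down, z forward; pixel columns grow to the right and rows downward; lengths in m; the calibration is good to about 2 mm. A picture is of the moment at which its call begins: read the wrist's pose just before it. camera_params takes no time and is no camera call.
- sign_off(): hands the job in; it is judged then, once.
The state is a dict: "clock": time; "joints": joint angles; "dq": joint speeds; "joint_efforts": joint torques, N m; "position": TCP position; "ee_rot": TCP orientation; "force": force on the tool from outside, world axes, zero at the start; "ft_torque": the same for the moment, N m; "width": opening from 0.0 (shut) to 1.0 (fully open); "gripper_force": force on a finger pad.
Only numpy, scipy, OpenCV 4.12 (cv2) and the standard library are available. Lean on these libraries where they do the work, as an engineer would, in place of code of your own. Each camera call takes 0.05 s, during which the arm holds its last target. There are 200 camera calls.

## Task

Open the twist-lock carrier in its stand (press its white cover down and turn it anticlockwise), lift the cover off to one side, and stand all the small honey jars upright on the carrier's floor, grouped evenly about its middle so that it stays balanced and the cover clears them. Put the cover back with its lugs in the slots, press it down and twist it clockwise to the stop so that it springs up locked, while the carrier is still in the stand. Then carry the closed carrier level by its handle, set it down gently flat in the wooden tray, let go, and leave the roll of masking tape where it is.

Things in the scene. Friction and masses are not known exactly. Their poses are not given: they have to be found in the camera images.
- carrier: Grey round carrier base, 216 mm across, 43 mm high, 0.28 kg; origin at the centre of its underside, z up. Square foot 150x150x14 mm, sides along x and y. Floor at 20 mm inside a thin guard rail (radius 79 to 82 mm, top at 52 mm); outside it a bayonet collar: inner radius 91.5 mm, top at 43 mm, three entry slots 120 deg apart, one on +x. It starts with its foot in the stand.
- slot0 (a point): Middle of the carrier's slot on its +x axis, 95 mm from its centre, at the collar's top. Slots are 34 mm wide. Clockwise (from above) from a slot the collar's roof has its underside 35 mm above the carrier's origin; a fixed stop closes the slot's anticlockwise side.
- seat0 (a point): A locked lug's middle in the carrier's first seat: 95 mm from the axis, 72 deg clockwise of slot 0, 35.5 mm above the carrier's origin. There the roof is raised to 39 mm and a fixed stop ends the track. Any of the three lugs may lie there; the other seats are 120 deg and 240 deg on.
- gasket (a joint): Black sprung ring in the carrier, radius 83 to 91 mm, that pushes the cover's rim up: 0 = up (top 35 mm above the carrier's origin), grows as it is pressed, to 0.015 m. It pushes with 4 N at 0 and 300 N/m more; 0.003 with the cover locked.
- cover: White bell cover, 178 mm across, flat top 86 mm above its rim, inside 170 mm across and 82 mm high, 0.18 kg; origin at the centre of the lower rim, z up. Three lugs at the rim, 22 mm wide, 7 mm high, out to radius 100 mm, 120 deg apart, one on +x. Starts locked. Rim height over the carrier's origin: locked 32 mm, resting in the slots 35, lugs on the collar 43.
- handle (a point): Grip point of the cover's black bar handle, on the axis 111 mm above the rim; the bar runs along the cover's x, 90 mm long, 18 mm thick, 86 to 126 mm above the rim. To turn, hold the rim pressed 20 to 28 mm above the carrier's origin, best 24 (5 to 8 N): 72 deg anticlockwise opens, 72 deg clockwise to the stop locks; then let it rise.
- lug0 (a point): Middle of the cover's lug 0, 95 mm from its axis at 0 deg anticlockwise of its +x, 3.5 mm above the rim.
- lug1 (a point): Middle of the cover's lug 1, 95 mm from its axis at 120 deg anticlockwise of its +x, 3.5 mm above the rim.
- lug2 (a point): Middle of the cover's lug 2, 95 mm from its axis at 240 deg anticlockwise of its +x, 3.5 mm above the rim.
- stand: Steel stand fixed to the table: plate 176x176x4 mm, four corner brackets 14 mm high that hold the carrier's square foot with 1.5 mm play each side, so it cannot turn. Origin at the centre of its underside; the carrier's origin sits 4 mm above it. Stand and tray may have changed sides of the table.
- tray: Shallow wooden tray fixed to the table, 230x230 mm outside, 218x218 mm inside, floor 6 mm thick, rim 12 mm high; origin at the centre of its underside. Empty at the start; the cover fits in it too while it is off.
- jar0: Small squat honey jar, 63 mm across the lid (59 mm across the glass), 75 mm high, 0.12 kg, upright on the table; origin at the centre of its underside, z up. Two or three such jars are there. Three fit on the carrier's floor with their axes 42 mm from its centre, 120 deg apart.
- jar1: Small squat honey jar, 63 mm across the lid (59 mm across the glass), 75 mm high, 0.12 kg, upright on the table; origin at the centre of its underside, z up. Two or three such jars are there. Three fit on the carrier's floor with their axes 42 mm from its centre, 120 deg apart.
- jar2: Small squat honey jar, 63 mm across the lid (59 mm across the glass), 75 mm high, 0.12 kg, upright on the table; origin at the centre of its underside, z up. Two or three such jars are there. Three fit on the carrier's floor with their axes 42 mm from its centre, 120 deg apart.
- tape_roll: Bystander: loose roll of masking tape lying flat, 104 mm across, 25 mm high; origin at the centre of its underside. To be left alone.
- cash_box: Bystander, fixed: green cash box at the back of the middle, 180 mm along its x, 250 mm along its y, 91 mm high, lid shut; origin at the centre of its underside.
- tape_dispenser: Bystander, fixed: dark tape dispenser, 171 mm long (along its x), 54 mm wide, 98 mm high; origin at the centre of its underside.
- kitchen_scale: Bystander, fixed: kitchen scale 161x190 mm, 158 mm high; origin at the centre of its underside.

How it is judged:
On the way, in this order (a step that is already met when the one before it is completed fails the run):
1. the cover is off the carrier, to one side of it (horizontal distance between cover and carrier above 0.15 m and horizontal distance between carrier and stand below 0.02 m), for 0.2 s.
2. all the honey jars stand on the carrier's floor and the cover is locked over them, the carrier still in the stand (distance between any of lug0, lug1, lug2 and seat0 below 0.009 m and z of cover in the frame of carrier above 0.0297 m and horizontal distance between each of jar0, jar1, jar2 and carrier below 0.062 m and angle between each of jar0, jar1, jar2's own z axis and vertical below 0.2 rad and z of each of jar0, jar1, jar2 in the frame of carrier below 0.035 m and horizontal distance between carrier and stand below 0.02 m), for 0.2 s.
At the end, for the whole second after the job is handed in: Carrier at rest flat in the tray (centres within 40 mm, tilt under 0.05 rad); cover locked (lugs within 9 mm of the seats, rim over 29.7 mm above the carrier's origin); every honey jar present upright (0.2 rad) on the carrier's floor within 62 mm of its centre (distance between any of lug0, lug1, lug2 and seat0 below 0.009 m and z of cover in the frame of carrier above 0.0297 m and horizontal distance between each of jar0, jar1, jar2 and carrier below 0.062 m and angle between each of jar0, jar1, jar2's own z axis and vertical below 0.2 rad and z of each of jar0, jar1, jar2 in the frame of carrier below 0.035 m and horizontal distance between carrier and tray below 0.04 m and z of carrier in the frame of tray below 0.01 m and angle between carrier's own z axis and vertical below 0.05 rad and linear speed of each of carrier, cover below 0.02 m/s); the robot touches nothing.
It fails at once if the carrier is tipped more than 0.3 rad (angle between carrier's own z axis and vertical above 0.3 rad).
It fails at once if the carrier is set down hard: struck by the tray with more than 60 N (contact force between carrier and tray above 60 N).
It fails at once if the roll of tape is moved more than 40 mm (distance of tape_roll from where it was at the start of the episode above 0.04 m).
Of jar0, jar1, jar2 only 2 to 3 are there at a start; the rules pass over those that are not, and their reading is None.
At some moment in a run one of jar0, jar1, jar2 may be knocked a few centimetres aside while the robot is not near it.
It also fails if it takes over 210 s, if anything falls off the work surface, if the arm or the gripper's body presses on something with over 40 N, if the wrist force passes 120 N, or if a joint passes its speed limit or range.

## Working session

There is one attempt and no reset: what is moved stays moved. The work goes in short steps, Python scripts to look and compute and a shell command to move; the robot and the scene stay as the last step left them, time stands still between calls to the robot, and variables do not carry over. Pictures are saved under pics/ and viewed, at most 14 in all, crops included, and the job is handed in when it is done.

```bash
mkdir -p pics; ls; python3 - <<'E'
from cell import *
import cv2
for n in("scene","top"):
    cv2.imwrite(f"pics/{n}0.png",get_image(n)[:,:,::-1]); 
    p=camera_params(n);print(n,{k:(v if not hasattr(v,'round') else v.round(3).tolist()) for k,v in p.items()})
print(camera_params("wrist")); print(observe())
E
```

```text
pics
scene {'intrinsics': [[408.289, 0.0, 282.59], [0.0, 408.289, 205.277], [0.0, 0.0, 1.0]], 'dist': [-0.019, 0.0, 0.0, 0.0, 0.0], 'eye': [-0.009, -0.608, 0.92], 'rotation': [-2.211, 0.905, -0.384]}
top {'intrinsics': [[526.255, 0.0, 277.107], [0.0, 526.255, 208.839], [0.0, 0.0, 1.0]], 'dist': [-0.043, 0.0, 0.0, 0.0, 0.0], 'eye': [0.24, -0.056, 1.78], 'rotation': [-2.126, 2.125, -0.208]}
{'intrinsics': array([[331.58631472,   0.        , 281.78979132],
       [  0.        , 331.58631472, 214.48509829],
       [  0.        ,   0.        ,   1.        ]]), 'dist': array([-0.04984405,  0.        ,  0.        ,  0.        ,  0.        ]), 'T_tool_cam': array([[ 1.16979647e-04, -9.51602462e-01, -3.07331646e-01,
         8.36038929e-02],
       [ 9.99999993e-01,  1.14933791e-04,  2.47562125e-05,
        -9.09887331e-04],
       [ 1.17647184e-05, -3.07331647e-01,  9.51602469e-01,
        -1.47469734e-01],
       [ 0.00000000e+00,  0.00000000e+00,  0.00000000e+00,
         1.00000000e+00]])}
{'clock': 0.1, 'joints': array([-1.2686152 ,  0.43514266,  0.02499226,  1.57398019, -0.01160005,
        1.13402508, -0.07510082]), 'dq': array([-1.34443996e-03, -2.32868341e-03,  4.28260634e-05, -3.92440282e-03,
       -8.71160207e-04,  1.39283107e-03, -9.35838756e-04]), 'joint_efforts': array([ 3.41998173e-03, -6.69125104e+01,  9.87880714e-01, -3.15146184e+01,
       -6.05789479e-02,  3.73001152e-02,  3.46943023e-05]), 'position': array([0.24602016, 0.57406515, 0.23704031]), 'ee_rot': array([-6.31600403e-01, -3.07729492e+00,  2.20266138e-03]), 'force': array([ 0.49515031,  0.4780313 , -0.58725451]), 'ft_torque': array([-0.02355017, -0.03847568, -0.04650162]), 'gripper_force': 0.0, 'width': 1.0015418634868944}
```

View pics/top0.png

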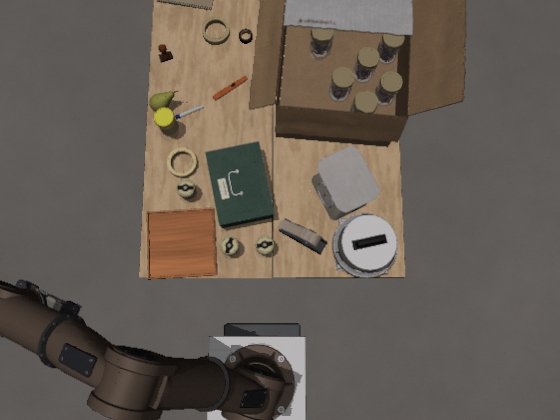

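View pics/scene0.png

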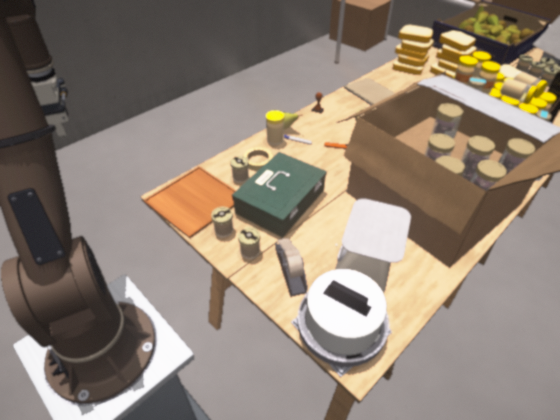

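The top view shows the cover in the stand at (366,243), with its handle roughly along the image x axis. The tray is at (182,243), jars at (186,189), (231,246) and (265,245), and the tape roll at (182,162). The dispenser at (303,236) and the scale are near the stand.

```bash
cat > h.py <<'E'
import numpy as np,cv2
from scipy.spatial.transform import Rotation as R
from cell import *
def cam(n):
    p=camera_params(n)
    if n=="wrist":
        s=observe();T=np.eye(4);T[:3,:3]=R.from_rotvec(s["ee_rot"]).as_matrix();T[:3,3]=s["position"]
        T=T@p["T_tool_cam"];return p,T[:3,:3],T[:3,3]
    r=np.array(p["rotation"]);return p,(R.from_rotvec(r).as_matrix() if r.ndim==1 else r),np.array(p["eye"])
def ray(c,uv,z):
    p,M,e=c
    q=cv2.undistortPoints(np.array(uv,float).reshape(-1,1,2),p["intrinsics"],p["dist"]).reshape(-1,2)
    d=np.c_[q,np.ones(len(q))]@M.T
    return e+d*((z-e[2])/d[:,2])[:,None]
def pix(c,X):
    p,M,e=c
    return cv2.projectPoints(np.array(X,float).reshape(-1,3),cv2.Rodrigues(M.T)[0],-M.T@e,p["intrinsics"],p["dist"])[0].reshape(-1,2)
def st():
    s=observe();M=R.from_rotvec(s["ee_rot"]).as_matrix()
    print("t%.2f"%s["clock"],"p",s["position"].round(4),"x-axis deg %.1f"%np.degrees(np.arctan2(M[1,0],M[0,0])),"z",M[:,2].round(3),"F",s["force"].round(1),"w%.4f g%.1f"%(s["width"]*.0918,s["gripper_force"]),"j",s["joints"].round(2))
    return s
def go(x,y,z=None,yaw=None):
    "shift in tool axes (and yaw of tool x, deg) to reach target"
    s=observe();M=R.from_rotvec(s["ee_rot"]).as_matrix();p=s["position"]
    d=M.T@(np.array([x,y,p[2] if z is None else z])-p);print("tool shift",d.round(4))
    print("tilt fix rotvec(tool)",(M.T@np.cross(M[:,2],[0,0,-1])).round(4))
    if yaw is not None:
        a=(np.radians(yaw)-np.arctan2(M[1,0],M[0,0])+np.pi/2)%np.pi-np.pi/2;print("turn about tool z",(-a).round(4),"(mod pi)")
E
python3 - <<'E'
from h import *
im=cv2.imread("pics/top0.png");hsv=cv2.cvtColor(im,cv2.COLOR_BGR2HSV);c=cam("top")
def blob(m,x0,y0,x1,y1):
    k=np.zeros_like(m);k[y0:y1,x0:x1]=m[y0:y1,x0:x1]
    n=max(cv2.findContours(k,cv2.RETR_EXTERNAL,cv2.CHAIN_APPROX_NONE)[0],key=cv2.contourArea);return n
w=((hsv[:,:,1]<40)&(hsv[:,:,2]>170)).astype(np.uint8)
n=blob(w,335,210,400,280);print("white",cv2.fitEllipse(n),ray(c,cv2.fitEllipse(n)[0],.122))
n=blob((hsv[:,:,2]<50).astype(np.uint8),347,228,392,256);r=cv2.minAreaRect(n);b=ray(c,cv2.boxPoints(r),.162)
print("handle",r,ray(c,r[0],.162),b.round(3).tolist())
n=blob(((hsv[:,:,1]>110)&(hsv[:,:,0]<18)).astype(np.uint8),140,200,222,285);r=cv2.minAreaRect(n);print("tray",r,ray(c,r[0],.012),ray(c,cv2.boxPoints(r),.012).round(3).tolist())
for u in [(186,188),(231,245),(265,245)]:print("jar",ray(c,u,.075).round(3), im[u[1]-6:u[1]+7:6,u[0]-8].tolist())
print("roll",ray(c,(182,162),.025), "disp",ray(c,[(280,222),(325,250)],.098),"box",ray(c,[(208,150),(262,144),(273,216),(220,225)],.091).round(3))
print("scale",ray(c,[(313,182),(318,205)],.1).round(3),ray(c,[(320,160),(357,149),(378,182),(340,200)],.158).round(3))
st()
E
python3 - <<'E'
import cv2
im=cv2.imread("pics/top0.png");cv2.imwrite("pics/tc.png",cv2.resize(im[140:290,140:410],None,fx=2.9,fy=2.9,interpolation=2))
E
```

```text
white ((368.9762878417969, 241.91078186035156), (52.09593963623047, 53.432857513427734), 133.72006225585938) [[ 0.44861564 -0.35885785  0.122     ]]
handle ((368.9823913574219, 241.6706085205078), (8.243355751037598, 33.08189010620117), 77.47119140625) [[ 0.44432088 -0.35159186  0.162     ]] [[0.446, -0.299, 0.162], [0.468, -0.4, 0.162], [0.443, -0.405, 0.162], [0.421, -0.304, 0.162]]
tray ((180.61941528320312, 243.2200469970703), (67.7242202758789, 69.44832611083984), 86.53176879882812) [[0.45743952 0.25830424 0.012     ]] [[0.566, 0.388, 0.012], [0.581, 0.151, 0.012], [0.351, 0.132, 0.012], [0.337, 0.364, 0.012]]
jar [[0.634 0.235 0.075]] [[108, 137, 155], [23, 23, 24], [100, 128, 147]]
jar [[0.444 0.083 0.075]] [[101, 130, 138], [129, 165, 174], [106, 135, 144]]
jar [[ 0.444 -0.028  0.075]] [[115, 143, 154], [32, 38, 39], [86, 108, 125]]
roll [[0.73792893 0.26096714 0.025     ]] disp [[ 0.51638729 -0.07649765  0.098     ]
 [ 0.42549236 -0.22083856  0.098     ]] box [[ 0.761  0.164  0.091]
 [ 0.782 -0.017  0.091]
 [ 0.537 -0.054  0.091]
 [ 0.507  0.118  0.091]]
scale [[ 0.649 -0.185  0.1  ]
 [ 0.572 -0.2    0.1  ]] [[ 0.707 -0.204  0.158]
 [ 0.745 -0.324  0.158]
 [ 0.636 -0.387  0.158]
 [ 0.577 -0.265  0.158]]
t0.10 p [0.246  0.5741 0.237 ] x-axis deg 156.8 z [-0.    -0.001 -1.   ] F [ 0.5  0.5 -0.6] w0.0919 g0.0 j [-1.27  0.44  0.02  1.57 -0.01  1.13 -0.08]
```

View pics/tc.png

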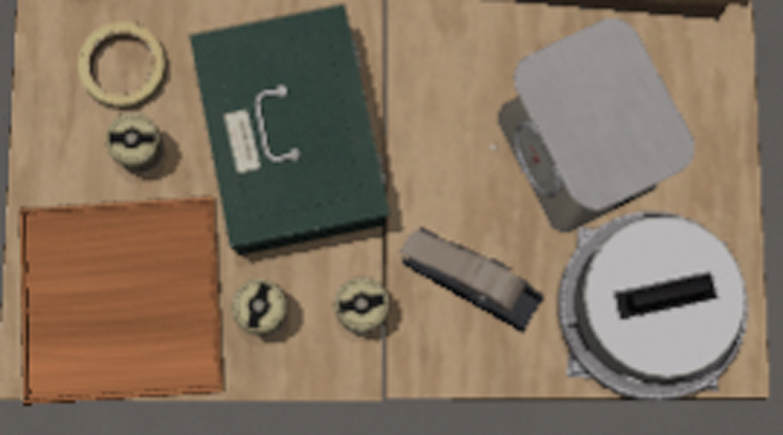

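The crop confirms jar centres at about (186,188), (229,245) and (265,245), and the handle axis at about 102° in the world frame. I'll move above the cover.

```bash
python3 -m pendant '[-0.0394,-0.0272,-0.008,0,0,0,0.09,-0.0394,-0.0272,-0.008,0,0,0,0.09,-0.0394,-0.0272,-0.008,0,0,0,0.09,-0.0394,-0.0272,-0.008,0,0,0,0.09,-0.0394,-0.0272,-0.008,0,0,0,0.09,-0.0394,-0.0272,-0.008,0,0,0,0.09,-0.0394,-0.0272,-0.008,0,0,0,0.09,-0.0394,-0.0272,-0.008,0,0,0,0.09]' && python3 -m pendant '[-0.0233,-0.0555,0,0,0,0,0.09,-0.0233,-0.0555,0,0,0,0,0.09,-0.0233,-0.0555,0,0,0,0,0.09,-0.0233,-0.0555,0,0,0,0,0.09,-0.0233,-0.0555,0,0,0,0,0.09,-0.0233,-0.0555,0,0,0,0,0.09,-0.0233,-0.0555,0,0,0,0,0.09,-0.0233,-0.0555,0,0,0,0,0.09,-0.0233,-0.0555,0,0,0,0,0.09,-0.0233,-0.0555,0,0,0,0,0.09]' && python3 -m pendant '[0,0,0,0,0,0.16,0.09,0,0,0,0,0,0.16,0.09,0,0,0,0,0,0.16,0.09,0,0,0,0,0,0.16,0.09,0,0,0,0,0,0.16,0.09,0,0,0,0,0,0.16,0.09,0,0,0,0,0,0,0.09,0,0,0,0,0,0,0.09]'
python3 - <<'E'
from h import *
st();go(.445,-.352,.30,102)
cv2.imwrite("pics/w1.png",get_image("wrist")[:,:,::-1])
E
```

```text
clock: 1.1
position: [0.4507, 0.2488, 0.3018]
ee_rot: [-0.632, -3.077, 0.0]
force: [-0.2, 0.8, -0.9]
width: 0.984
gripper_force: 0.0
clock: 2.35
position: [0.4456, -0.3532, 0.3015]
ee_rot: [-0.63, -3.078, -0.001]
force: [1.5, 1.1, 0.4]
width: 0.981
gripper_force: 0.0
clock: 3.35
position: [0.4457, -0.3514, 0.3015]
ee_rot: [-1.977, -2.441, 0.0]
force: [0.4, -0.2, 0.8]
width: 0.977
gripper_force: 0.0
t3.35 p [ 0.4457 -0.3514  0.3015] x-axis deg 102.0 z [-0.  0. -1.] F [ 0.4 -0.2  0.8] w0.0897 g0.0 j [-0.04  0.36  0.86  1.67 -0.29  1.24  1.09]
tool shift [-0.0004 -0.0008  0.0015]
tilt fix rotvec(tool) [-0.0003 -0.0002  0.    ]
turn about tool z 0.0001 (mod pi)
```

View pics/w1.png

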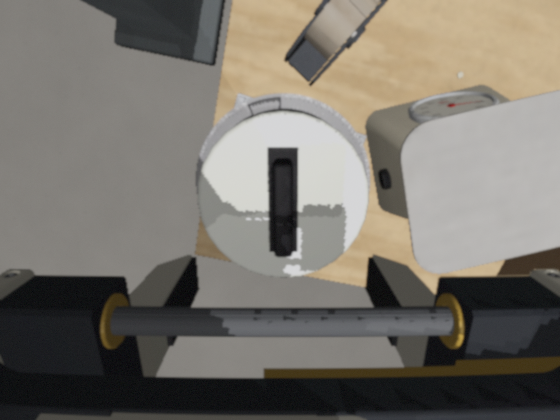

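The wrist view shows the handle vertical at columns 268–298, rows 148–255, on the white cover disc centred near (283,192). The carrier slot and bracket are visible at (265,103).

```bash
python3 - <<'E'
from h import *
im=cv2.imread("pics/w1.png");hsv=cv2.cvtColor(im,cv2.COLOR_BGR2HSV);c=cam("wrist")
g=im.max(2)
m=np.zeros(g.shape,np.uint8);m[130:275,255:315]=(g[130:275,255:315]<60)
n=max(cv2.findContours(m,0,1)[0],key=cv2.contourArea);r=cv2.minAreaRect(n);print(r)
b=ray(c,cv2.boxPoints(r),.162);print(b.round(4).tolist(),b.mean(0))
for v in (150,175,200,225,252):
    u=np.where(m[v])[0];print(v,u.min(),u.max(),ray(c,[(u.min()-.5,v),(u.max()+.5,v)],.162).round(4).tolist())
# disc upper edge z=.122 : sample left/right/lower silhouette
w=((hsv[:,:,1]<25)&(im.min(2)>125)).astype(np.uint8);w[:,:195]=0;w[:,372:]=0;w[280:]=0;w[:95]=0
w=cv2.morphologyEx(w,cv2.MORPH_OPEN,np.ones((5,5)))
n=max(cv2.findContours(w,0,1)[0],key=cv2.contourArea);e=cv2.fitEllipse(cv2.convexHull(n));print(e,ray(c,e[0],.122))
from numpy import cos,sin
p=pix(c,[[.445+.089*cos(t),-.352+.089*sin(t),.122] for t in np.linspace(0,6.28,9)]);print(p.round(0).tolist())
E
```

```text
((282.6440734863281, 202.43994140625), (105.2353286743164, 26.4320068359375), 89.16968536376953)
[[0.4242, -0.3067, 0.162], [0.4463, -0.3017, 0.162], [0.4694, -0.3976, 0.162], [0.4449, -0.4032, 0.162]] [ 0.44620488 -0.35231256  0.162     ]
150 270 295 [[0.4249, -0.3065, 0.162], [0.4467, -0.3019, 0.162]]
175 270 295 [[0.4292, -0.3279, 0.162], [0.4515, -0.3231, 0.162]]
200 270 295 [[0.4336, -0.3501, 0.162], [0.4565, -0.3453, 0.162]]
225 270 296 [[0.4383, -0.3735, 0.162], [0.4626, -0.3683, 0.162]]
252 275 290 [[0.4483, -0.3991, 0.162], [0.4631, -0.3959, 0.162]]
((274.18792724609375, 178.94879150390625), (181.1235809326172, 209.22613525390625), 155.44967651367188) [[ 0.43471415 -0.33880706  0.122     ]]
[[366.0, 211.0], [358.0, 145.0], [301.0, 104.0], [231.0, 117.0], [195.0, 176.0], [211.0, 238.0], [265.0, 270.0], [326.0, 260.0], [365.0, 211.0]]
```

```bash
python3 -m pendant '[-0.0048,0,0.04,0,0,0,0.05,0,0,0.05,0,0,0,0.05,0,0,0.04,0,0,0,0.05,0,0,0.0325,0,0,0,0.05,0,0,0,0,0,0,0.05]' && python3 -m pendant '[0,0,0,0,0,0,0.0,0,0,0,0,0,0,0,0,0,0,0,0,0,0,0,0,0,0,0,0,0,0,0,0,0,0,0,0]' 60 ; python3 -c "
from h import *
st()"
```

```text
clock: 4.03
position: [0.4455, -0.3553, 0.1374]
ee_rot: [-1.977, -2.436, 0.001]
force: [-0.2, 0.3, 0.3]
width: 0.551
gripper_force: 0.0
clock: 4.65
position: [0.4472, -0.3564, 0.1397]
ee_rot: [1.98, 2.438, 0.001]
force: [0.2, 0.7, 3.0]
width: 0.191
gripper_force: 60.0
t4.65 p [ 0.4472 -0.3564  0.1397] x-axis deg 101.8 z [ 0.001 -0.    -1.   ] F [0.2 0.7 3. ] w0.0176 g60.0 j [ 0.06  0.53  0.75  1.87 -0.45  0.92  1.23]
```

```bash
python3 -m pendant '[0,0,0.004,0,0,0,0,0,0,0.004,0,0,0,0,0,0,0,0,0,0,0]' && python3 -m pendant '[0,0,0,0,0,-0.157,0,0,0,0,0,0,-0.157,0,0,0,0,0,0,-0.157,0,0,0,0,0,0,-0.157,0,0,0,0,0,0,0,0]'; python3 -c "
from h import *
print(st()['ft_torque'])"
```

```text
clock: 5.03
position: [0.4472, -0.3565, 0.1328]
ee_rot: [1.98, 2.437, 0.002]
force: [-3.4, 6.6, 24.7]
width: 0.191
gripper_force: 60.0
clock: 5.65
position: [0.4474, -0.3581, 0.1328]
ee_rot: [1.128, 2.928, -0.002]
force: [-0.9, -0.9, 17.2]
width: 0.192
gripper_force: 60.0
t5.65 p [ 0.4474 -0.3581  0.1328] x-axis deg 137.8 z [ 0.003 -0.002 -1.   ] F [-0.9 -0.9 17.2] w0.0176 g60.0 j [ 0.18  0.5   0.56  1.86 -0.34  0.87  1.75]
[0.10265382 0.34988955 0.2340221 ]
```

```bash
python3 -m pendant '[0,0,-0.002,0,0,0,0,0,0,0,0,0,0,0]' && python3 -m pendant '[0,0,0,0,0,-0.157,0,0,0,0,0,0,-0.157,0,0,0,0,0,0,-0.157,0,0,0,0,0,0,-0.157,0,0,0,0,0,0,0,0]'; python3 -c "
from h import *
print(st()['ft_torque'])"
```

```text
clock: 5.9
position: [0.4472, -0.3575, 0.1337]
ee_rot: [1.132, 2.928, -0.002]
force: [1.5, -2.1, 4.7]
width: 0.194
gripper_force: 60.0
clock: 6.52
position: [0.4466, -0.3569, 0.1333]
ee_rot: [0.173, 3.136, -0.001]
force: [-0.2, -2.0, 4.5]
width: 0.191
gripper_force: 60.0
t6.53 p [ 0.4466 -0.3569  0.1333] x-axis deg 173.7 z [ 0.001 -0.    -1.   ] F [-0.2 -2.   4.5] w0.0175 g60.0 j [ 0.3   0.47  0.39  1.85 -0.23  0.86  2.27]
[-0.30736578 -0.02662592  0.19203026]
```

```bash
python3 -m pendant '[0,0,-0.006,0,0,0,0,0,0,-0.006,0,0,0,0,0,0,-0.01,0,0,0,0,0,0,0,0,0,0,0]'; python3 -c "
from h import *
st()"
```

```text
clock: 7.02
position: [0.447, -0.3558, 0.1558]
ee_rot: [0.171, 3.136, 0.001]
force: [0.3, -0.6, -2.7]
width: 0.188
gripper_force: 60.0
t7.03 p [ 0.447  -0.3558  0.1558] x-axis deg 173.8 z [ 0.001  0.    -1.   ] F [ 0.3 -0.6 -2.7] w0.0173 g60.0 j [ 0.29  0.44  0.4   1.83 -0.22  0.91  2.25]
```

```bash
python3 -m pendant '[0,0,-0.04,0,0,0,0,0,0,-0.04,0,0,0,0,0,0,-0.025,0,0,0,0,0,0,0,0,0,0,0]'; python3 - <<'E'
from h import *
st();cv2.imwrite("pics/top1.png",get_image("top")[:,:,::-1])
cv2.imwrite("pics/top1c.png",cv2.resize(cv2.imread("pics/top1.png")[140:290,140:410],None,fx=2.9,fy=2.9,interpolation=2))
k=np.array([(22,209),(214,199),(223,390),(26,403)])/2.9+140-.5
b=ray(cam("top"),k,.012);print(b.round(3).tolist(),b.mean(0)); print(np.linalg.norm(b-np.roll(b,1,0),axis=1))
go(b.mean(0)[0],b.mean(0)[1])
E
```

```text
clock: 7.52
position: [0.4474, -0.3565, 0.2616]
ee_rot: [0.171, 3.134, -0.001]
force: [-0.3, -0.0, -2.3]
width: 0.191
gripper_force: 60.0
t7.53 p [ 0.4474 -0.3565  0.2616] x-axis deg 173.8 z [ 0.003 -0.001 -1.   ] F [-0.3 -0.  -2.3] w0.0175 g60.0 j [ 0.25  0.34  0.44  1.7  -0.16  1.14  2.2 ]
[[0.566, 0.377, 0.012], [0.578, 0.151, 0.012], [0.354, 0.135, 0.012], [0.339, 0.362, 0.012]] [0.45933519 0.25617475 0.012     ]
[0.22775741 0.22670799 0.22463439 0.22741211]
tool shift [5.390e-02 6.098e-01 2.000e-04]
tilt fix rotvec(tool) [ 0.0003  0.0006 -0.    ]
```

View pics/top1c.png

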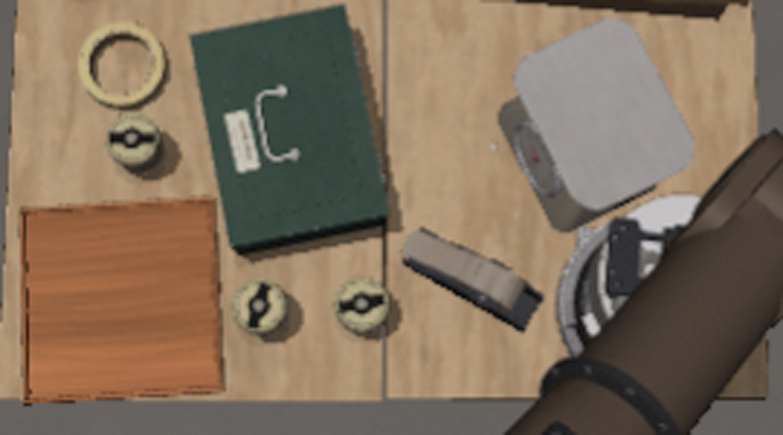

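The cover hangs free in the gripper and the jars and tape haven't moved. I'll carry the cover to the tray.

```bash
python3 -m pendant '[0.0054,0.061,0,0,0,0,0,0.0054,0.061,0,0,0,0,0,0.0054,0.061,0,0,0,0,0,0.0054,0.061,0,0,0,0,0,0.0054,0.061,0,0,0,0,0,0.0054,0.061,0,0,0,0,0,0.0054,0.061,0,0,0,0,0,0.0054,0.061,0,0,0,0,0,0.0054,0.061,0,0,0,0,0,0.0054,0.061,0,0,0,0,0]' && python3 -m pendant '[0,0,0,0,0,0,0,0,0,0.04,0,0,0,0,0,0,0.04,0,0,0,0,0,0,0.035,0,0,0,0,0,0,0.025,0,0,0,0,0,0,0.006,0,0,0,0,0,0,0.004,0,0,0,0,0,0,0,0,0,0,0]'; python3 -c "
from h import *
st()"
```

```text
clock: 8.82
position: [0.4581, 0.2576, 0.2584]
ee_rot: [-0.171, -3.135, 0.002]
force: [1.3, -0.1, -1.8]
width: 0.192
gripper_force: 60.0
clock: 9.82
position: [0.4597, 0.256, 0.1108]
ee_rot: [0.171, 3.136, 0.001]
force: [0.0, -0.5, -1.3]
width: 0.196
gripper_force: 60.0
t9.82 p [0.4597 0.256  0.1108] x-axis deg 173.7 z [ 0.001  0.001 -1.   ] F [ 0.  -0.5 -1.3] w0.0180 g60.0 j [-0.64  0.42  0.05  1.96 -0.03  0.76  0.88]
```

```bash
python3 -m pendant '[0,0,0,0,0,0,0.06,0,0,0,0,0,0,0.06,0,0,-0.02,0,0,0,0.06,0,0,-0.05,0,0,0,0.08,0,0,-0.06,0,0,0,0.08,-0.002,-0.0566,-0.02,0,0,0,0.08,-0.002,-0.0566,0,0,0,0,0.08,-0.002,-0.0566,0,0,0,0,0.08,-0.002,-0.0566,0,0,0,0,0.08,0,0,0,0,0,0,0.08]' 20; python3 - <<'E'
from h import *
st();cv2.imwrite("pics/w2.png",get_image("wrist")[:,:,::-1])
E
```

```text
clock: 11.08
position: [0.4423, 0.0257, 0.2608]
ee_rot: [0.182, 3.135, -0.001]
force: [-0.7, 1.0, -0.1]
width: 0.869
gripper_force: 0.0
t11.07 p [0.4423 0.0257 0.2608] x-axis deg 173.3 z [ 0.001 -0.001 -1.   ] F [-0.7  1.  -0.1] w0.0798 g0.0 j [-0.36  0.11  0.2   1.97 -0.02  1.07  1.31]
```

View pics/w2.png

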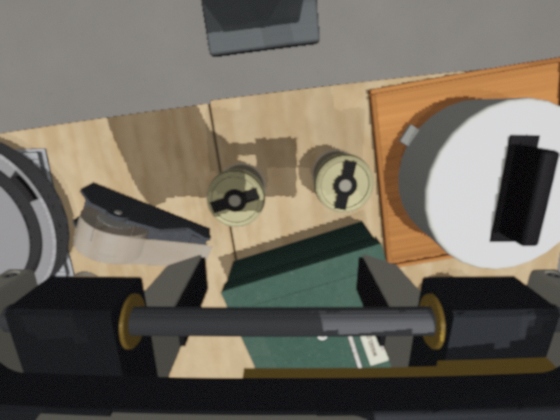

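Both jars are visible: lid hubs at (235,200) for jar C and (346,185) for jar B. The cover stands in the tray on the right.

```bash
python3 - <<'E'
from h import *
c=cam("wrist");P=ray(c,[(235,200),(346,185)],.075);print(P.round(4).tolist())
for q in P:
    print(pix(c,[q+[.0315*np.cos(t),.0315*np.sin(t),0] for t in (0,1.57,3.14,4.71)]).round().tolist())
go(P[0][0],P[0][1],.054)
E
```

```text
[[0.4451, -0.0218, 0.075], [0.4421, 0.0941, 0.075]]
[[240.0, 228.0], [265.0, 197.0], [230.0, 170.0], [205.0, 203.0]]
[[348.0, 214.0], [376.0, 182.0], [344.0, 154.0], [316.0, 188.0]]
tool shift [-0.0079 -0.0497  0.2068]
tilt fix rotvec(tool) [ 0.0005  0.0011 -0.    ]
```

```bash
python3 -m pendant '[-0.008,-0.051,0.03,0,0,0,0.091,0,0,0.06,0,0,0,0.091,0,0,0.06,0,0,0,0.091,0,0,0.04,0,0,0,0.091,0,0,0.017,0,0,0,0.091,0,0,0,0,0,0,0.05,0,0,0,0,0,0,0.05,0,0,0,0,0,0,0.05,0,0,0,0,0,0,0.05]' 20; python3 -c "
from h import *
st()"
```

```text
clock: 12.25
position: [0.4459, -0.0214, 0.0541]
ee_rot: [0.171, 3.135, 0.001]
force: [-0.5, -0.6, 5.0]
width: 0.68
gripper_force: 20.0
t12.25 p [ 0.4459 -0.0214  0.0541] x-axis deg 173.8 z [ 0.002  0.    -1.   ] F [-0.5 -0.6  5. ] w0.0624 g20.0 j [-0.22  0.42  0.19  2.21 -0.15  0.53  1.55]
```

```bash
python3 -m pendant '[0,0,-0.055,0,0,0,0.05,0,0,-0.055,0,0,0,0.05,0,0,-0.055,0,0,0,0.05,-0.0097,-0.0495,0,0,0,0,0.05,-0.0097,-0.0495,0,0,0,0,0.05,-0.0097,-0.0495,0,0,0,0,0.05,-0.0097,-0.0495,0,0,0,0,0.05,-0.0097,-0.0495,0,0,0,0,0.05,-0.0097,-0.0495,0,0,0,0,0.05,0,0,0,0,0,0,0.05]' 25; python3 - <<'E'
from h import *
st();go(.4717,-.3232,.078);cv2.imwrite("pics/w3.png",get_image("wrist")[:,:,::-1])
E
```

```text
clock: 13.5
position: [0.4694, -0.3275, 0.2184]
ee_rot: [-0.18, -3.136, 0.004]
force: [0.6, 1.1, -2.0]
width: 0.677
gripper_force: 25.0
t13.50 p [ 0.4694 -0.3275  0.2184] x-axis deg 173.4 z [-0.    -0.002 -1.   ] F [ 0.6  1.1 -2. ] w0.0621 g25.0 j [ 0.2   0.38  0.43  1.76 -0.18  1.04  2.15]
tool shift [-0.0018  0.0049  0.1404]
tilt fix rotvec(tool) [-0.0025  0.     -0.    ]
```

View pics/w3.png

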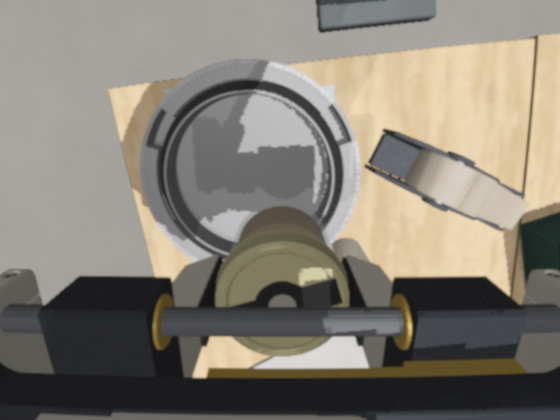

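The open carrier shows an outer ring at columns 142–360 with its top at row 60. Slots are at (160,128) and (340,125), and the jar is held upright.

```bash
python3 - <<'E'
from h import *
c=cam("wrist")
t=np.linspace(0,2*np.pi,72)
p=pix(c,[[.4468+.108*np.cos(a),-.357+.108*np.sin(a),.047] for a in t]);print("pred cols",p[:,0].min(),p[:,0].max(),"top row",p[:,1].min())
# rays through measured outer rim points, fit circle
q=ray(c,[(142,165),(359,165),(250,60),(165,95),(335,92)],.047)
A=np.c_[2*q[:,:2],np.ones(5)];s=np.linalg.lstsq(A,(q[:,:2]**2).sum(1),rcond=None)[0];print(s[:2],np.sqrt(s[2]+s[0]**2+s[1]**2))
for u in [(160,128),(340,125)]:
    k=ray(c,u,.047)[0];print("slot",np.degrees(np.arctan2(k[1]+.357,k[0]-.4468)),np.hypot(k[1]+.357,k[0]-.4468))
E
```

```text
pred cols 137.1004551472389 358.08789034082 top row 57.298547948864325
[ 0.44504764 -0.35296893] 0.10637480434439224
slot -126.7251765534333 0.09366681322622449
slot 112.9646568532865 0.10097274267937487
```

```bash
python3 -m pendant '[-0.001,0.0055,0.03,0,0,0,0.05,0,0,0.05,0,0,0,0.05,0,0,0.035,0,0,0,0.05,0,0,0.015,0,0,0,0.05,0,0,0.01,0,0,0,0.05,0,0,0,0,0,0,0.05]'; python3 -c "
from h import *
st()"
```

```text
clock: 14.3
position: [0.4728, -0.3179, 0.0789]
ee_rot: [0.171, 3.136, -0.001]
force: [-0.0, -0.1, -0.5]
width: 0.681
gripper_force: 25.0
t14.30 p [ 0.4728 -0.3179  0.0789] x-axis deg 173.8 z [ 0.001 -0.    -1.   ] F [-0.  -0.1 -0.5] w0.0625 g25.0 j [ 0.24  0.54  0.36  1.9  -0.27  0.74  2.22]
```

```bash
python3 -m pendant '[0.0015,-0.0042,-0.001,0,0,0,0.05,0,0,0.001,0,0,0,0.05,0,0,0,0,0,0,0.078,0,0,0,0,0,0,0.078,0,0,-0.02,0,0,0,0.078,0,0,-0.055,0,0,0,0.09,0,0,-0.055,0,0,0,0.09,0,0,-0.015,0,0,0,0.09,0,0,0,0,0,0,0.09]'; python3 -c "
from h import *
st();go(.4425,.0935,.054)"
```

```text
clock: 15.42
position: [0.4708, -0.3218, 0.2238]
ee_rot: [0.17, 3.135, -0.001]
force: [-0.1, -0.5, -0.3]
width: 0.978
gripper_force: 0.0
t15.43 p [ 0.4708 -0.3218  0.2238] x-axis deg 173.8 z [ 0.002 -0.001 -1.   ] F [-0.1 -0.5 -0.3] w0.0898 g0.0 j [ 0.19  0.37  0.43  1.76 -0.18  1.05  2.14]
tool shift [0.0734 0.4099 0.1696]
tilt fix rotvec(tool) [-0.0004  0.0019 -0.    ]
```

```bash
python3 -m pendant '[0.0092,0.0512,-0.004,0,0,0,0.091,0.0092,0.0512,-0.005,0,0,0,0.091,0.0092,0.0512,-0.005,0,0,0,0.091,0.0092,0.0512,-0.005,0,0,0,0.091,0.0092,0.0512,-0.005,0,0,0,0.091,0.0092,0.0512,-0.005,0,0,0,0.091,0.0092,0.0512,-0.005,0,0,0,0.091,0.0092,0.0512,-0.004,0,0,0,0.091,0,0,0,0,0,0,0.091,0,0,0,0,0,0,0.091]' 20; cat > jar.py <<'E'
import sys
from h import *
st();c=cam("wrist");im=get_image("wrist")[:,:,::-1].copy();cv2.imwrite(sys.argv[1],im)
hsv=cv2.cvtColor(im,cv2.COLOR_BGR2HSV)
# lid = yellowish, low-saturation
m=((hsv[:,:,0]>21)&(hsv[:,:,0]<35)&(hsv[:,:,1]>35)&(hsv[:,:,1]<120)&(hsv[:,:,2]>90)).astype(np.uint8)
m[275:]=0;m=cv2.morphologyEx(m,cv2.MORPH_OPEN,np.ones((3,3)))
m=cv2.morphologyEx(m,cv2.MORPH_CLOSE,np.ones((13,13)))
for n in cv2.findContours(m,0,1)[0]:
    if cv2.contourArea(n)>800:
        u,r=cv2.minEnclosingCircle(n);e=cv2.fitEllipse(n);P=ray(c,u,.075)[0];print("circ",np.round(u),round(r,1),P.round(4),"ell",np.round(e[0]),np.round(e[1]),ray(c,e[0],.075)[0].round(4),"exp r",330*.0315/(np.linalg.norm(P-c[2])));go(P[0],P[1],.054)
E
python3 jar.py pics/w4.png
```

```text
clock: 16.68
position: [0.4409, 0.0927, 0.2598]
ee_rot: [-0.17, -3.135, 0.002]
force: [0.2, -0.3, -1.2]
width: 0.992
gripper_force: 0.0
t16.68 p [0.4409 0.0927 0.2598] x-axis deg 173.8 z [-0.003 -0.001 -1.   ] F [ 0.2 -0.3 -1.2] w0.0910 g0.0 j [-0.5   0.12  0.19  1.95 -0.03  1.07  1.17]
circ [280. 192.] 29.1 [0.4395 0.0895 0.075 ] ell [280. 193.] [55. 57.] [0.4402 0.0895 0.075 ] exp r 30.34973757053523
tool shift [ 0.0009 -0.0025  0.206 ]
tilt fix rotvec(tool) [-0.0014 -0.002  -0.    ]
```

```bash
python3 -m pendant '[0.001,-0.003,0.03,0,0,0,0.085,0,0,0.06,0,0,0,0.085,0,0,0.06,0,0,0,0.085,0,0,0.04,0,0,0,0.085,0,0,0.016,0,0,0,0.085,0,0,0,0,0,0,0.05,0,0,0,0,0,0,0.05,0,0,0,0,0,0,0.05,0,0,0,0,0,0,0.05]' 20 && python3 -m pendant '[0,0,-0.055,0,0,0,0.05,0,0,-0.055,0,0,0,0.05,0,0,-0.055,0,0,0,0.05,0,0,0,0,0,0,0.05]' 25; python3 -c "
from h import *
st();go(.446+.042*np.cos(np.radians(-66.3)),-.356+.042*np.sin(np.radians(-66.3)),.078,113.7)"
```

```text
clock: 17.85
position: [0.441, 0.0906, 0.056]
ee_rot: [0.171, 3.135, 0.001]
force: [-0.0, -0.9, 4.0]
width: 0.681
gripper_force: 20.0
clock: 18.35
position: [0.4426, 0.0913, 0.2244]
ee_rot: [0.17, 3.129, 0.006]
force: [0.7, -0.1, -2.2]
width: 0.679
gripper_force: 25.0
t18.35 p [0.4426 0.0913 0.2244] x-axis deg 173.8 z [ 0.008  0.003 -1.   ] F [ 0.7 -0.1 -2.2] w0.0623 g25.0 j [-0.5   0.16  0.21  2.01 -0.04  0.97  1.19]
tool shift [-0.0718 -0.4813  0.145 ]
tilt fix rotvec(tool) [0.0041 0.0074 0.    ]
turn about tool z 1.0483 (mod pi)
```

```bash
python3 -m pendant '[-0.008,-0.0535,0,0,0,0,0.05,-0.008,-0.0535,0,0,0,0,0.05,-0.008,-0.0535,0,0,0,0,0.05,-0.008,-0.0535,0,0,0,0,0.05,-0.008,-0.0535,0,0,0,0,0.05,-0.008,-0.0535,0,0,0,0,0.05,-0.008,-0.0535,0,0,0,0,0.05,-0.008,-0.0535,0,0,0,0,0.05,-0.008,-0.0535,0,0,0,0,0.05]' 25 && python3 -m pendant '[0,0,0,0,0,0.15,0.05,0,0,0,0,0,0.15,0.05,0,0,0,0,0,0.15,0.05,0,0,0,0,0,0.15,0.05,0,0,0,0,0,0.15,0.05,0,0,0,0,0,0.15,0.05,0,0,0,0,0,0.15,0.05,0,0,0,0,0,0,0.05]'; python3 -c "
from h import *
st();go(.446+.042*np.cos(np.radians(-66.3)),-.356+.042*np.sin(np.radians(-66.3)),.080,113.7)"
```

```text
clock: 19.48
position: [0.4592, -0.3971, 0.2192]
ee_rot: [-0.17, -3.136, -0.002]
force: [0.9, 0.1, -1.8]
width: 0.679
gripper_force: 25.0
clock: 20.48
position: [0.4593, -0.3953, 0.2192]
ee_rot: [-1.718, -2.628, 0.0]
force: [-0.1, 1.0, -1.8]
width: 0.677
gripper_force: 25.0
t20.48 p [ 0.4593 -0.3953  0.2192] x-axis deg 113.7 z [-0.002  0.001 -1.   ] F [-0.1  1.  -1.8] w0.0622 g25.0 j [ 0.12  0.49  0.74  1.69 -0.36  1.11  1.38]
tool shift [-0.0008  0.0038  0.1392]
tilt fix rotvec(tool) [-0.0011 -0.0012 -0.    ]
turn about tool z -0.0006 (mod pi)
```

```bash
python3 -m pendant '[0,0.0035,0.03,0,0,0,0.05,0,0,0.05,0,0,0,0.05,0,0,0.035,0,0,0,0.05,0,0,0.014,0,0,0,0.05,0,0,0.01,0,0,0,0.05,0,0,0,0,0,0,0.05,0,0,0,0,0,0,0.05]'; python3 -c "
from h import *
st()"
```

```text
clock: 21.35
position: [0.4633, -0.3951, 0.0823]
ee_rot: [1.719, 2.628, -0.0]
force: [0.5, -0.1, -1.3]
width: 0.675
gripper_force: 25.0
t21.35 p [ 0.4633 -0.3951  0.0823] x-axis deg 113.6 z [ 0.002 -0.001 -1.   ] F [ 0.5 -0.1 -1.3] w0.0619 g25.0 j [ 0.2   0.64  0.64  1.82 -0.49  0.85  1.49]
```

```bash
python3 -m pendant '[0,0,0.0015,0,0,0,0.05,0,0,0,0,0,0,0.05,0,0,0,0,0,0,0.078,0,0,0,0,0,0,0.078,0,0,-0.02,0,0,0,0.078,0,0,-0.055,0,0,0,0.09,0,0,-0.055,0,0,0,0.09,0,0,-0.03,0,0,0,0.09]' && python3 -m pendant '[0,0,0,0,0,-0.15,0.09,0,0,0,0,0,-0.15,0.09,0,0,0,0,0,-0.15,0.09,0,0,0,0,0,-0.15,0.09,0,0,0,0,0,-0.15,0.09,0,0,0,0,0,-0.15,0.09,0,0,0,0,0,-0.15,0.09,0,0,0,0,0,0,0.09]' ; python3 -c "
from h import *
st();go(.634,.238)"
```

```text
clock: 22.35
position: [0.463, -0.3957, 0.2443]
ee_rot: [1.719, 2.624, -0.001]
force: [-0.6, -0.2, -0.3]
width: 0.979
gripper_force: 0.0
clock: 23.35
position: [0.4625, -0.395, 0.2411]
ee_rot: [0.173, 3.136, -0.001]
force: [0.3, -0.9, -0.7]
width: 0.983
gripper_force: 0.0
t23.35 p [ 0.4625 -0.395   0.2411] x-axis deg 173.7 z [ 0.001 -0.001 -1.   ] F [ 0.3 -0.9 -0.7] w0.0902 g0.0 j [ 0.28  0.42  0.49  1.64 -0.22  1.13  2.28]
tool shift [-1.006e-01  6.481e-01 -3.000e-04]
tilt fix rotvec(tool) [-0.0007  0.0011  0.    ]
```

```bash
python3 -m pendant '[-0.0091,0.0585,-0.002,0,0,0,0.091,-0.0091,0.0585,-0.002,0,0,0,0.091,-0.0091,0.0585,-0.002,0,0,0,0.091,-0.0091,0.0585,-0.002,0,0,0,0.091,-0.0091,0.0585,-0.002,0,0,0,0.091,-0.0091,0.0585,-0.002,0,0,0,0.091,-0.0091,0.0585,-0.002,0,0,0,0.091,-0.0091,0.0585,-0.002,0,0,0,0.091,-0.0091,0.0585,-0.002,0,0,0,0.091,-0.0091,0.0585,-0.002,0,0,0,0.091]' && python3 -m pendant '[-0.0091,0.0585,0,0,0,0,0.091,0,0,0,0,0,0,0.091,0,0,0,0,0,0,0.091]' 20; python3 jar.py pics/w5.png
```

```text
clock: 24.6
position: [0.6172, 0.1787, 0.2607]
ee_rot: [0.178, 3.136, -0.0]
force: [0.5, -0.6, 0.3]
width: 0.986
gripper_force: 0.0
clock: 24.98
position: [0.6322, 0.2336, 0.2599]
ee_rot: [0.175, 3.137, -0.002]
force: [0.7, -0.4, -0.2]
width: 0.993
gripper_force: 0.0
t24.98 p [0.6322 0.2336 0.2599] x-axis deg 173.6 z [ 0.    -0.001 -1.   ] F [ 0.7 -0.4 -0.2] w0.0912 g0.0 j [-0.64  0.51  0.32  1.43 -0.16  1.23  1.16]
circ [310. 222.] 66.1 [0.6676 0.2581 0.075 ] ell [308. 240.] [ 67. 162.] [0.6873 0.2552 0.075 ] exp r 29.420469044268824
tool shift [-0.032   0.0295  0.2061]
tilt fix rotvec(tool) [-0.0011  0.0006 -0.    ]
```

View pics/w5.png

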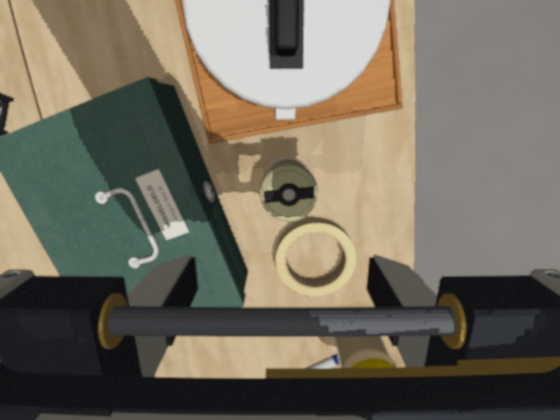

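Jar A's lid hub is at (289,193), with the tape roll just behind it at (315,258). The mask had merged the two.

```bash
python3 - <<'E'
from h import *
c=cam("wrist");P=ray(c,(289,193),.075)[0];print(P,"roll",ray(c,(315,259),.025));go(P[0],P[1],.056)
E
```

```text
[0.6334133  0.23888693 0.075     ] roll [[0.73555726 0.26224427 0.025     ]]
tool shift [-2.000e-04  6.600e-03  2.041e-01]
tilt fix rotvec(tool) [-0.0011  0.0006 -0.    ]
```

```bash
python3 -m pendant '[0,0.005,0.03,0,0,0,0.091,0,0,0.06,0,0,0,0.091,0,0,0.06,0,0,0,0.091,0,0,0.04,0,0,0,0.091,0,0,0.014,0,0,0,0.091,0,0,0,0,0,0,0.05,0,0,0,0,0,0,0.05,0,0,0,0,0,0,0.05,0,0,0,0,0,0,0.05]' 20 && python3 -m pendant '[0,0,-0.055,0,0,0,0.05,0,0,-0.055,0,0,0,0.05,0,0,-0.055,0,0,0,0.05,0,0,-0.03,0,0,0,0.05,0,0,0,0,0,0,0.05]' 25; python3 -c "
from h import *
st();go(.446+.042*np.cos(np.radians(173.7)),-.356+.042*np.sin(np.radians(173.7)),.080,173.7)"
```

```text
clock: 26.15
position: [0.6337, 0.2397, 0.0573]
ee_rot: [0.171, 3.135, 0.002]
force: [-0.3, 0.3, 7.3]
width: 0.676
gripper_force: 20.0
clock: 26.78
position: [0.634, 0.2396, 0.2538]
ee_rot: [0.171, 3.132, 0.004]
force: [-0.8, 0.3, -1.2]
width: 0.676
gripper_force: 25.0
t26.77 p [0.634  0.2396 0.2538] x-axis deg 173.8 z [ 0.005  0.002 -1.   ] F [-0.8  0.3 -1.2] w0.0621 g25.0 j [-0.64  0.52  0.32  1.43 -0.17  1.22  1.16]
tool shift [ 0.1649 -0.6129  0.1713]
tilt fix rotvec(tool) [ 0.0028  0.0044 -0.    ]
turn about tool z 0.001 (mod pi)
```

```bash
python3 -m pendant '[0.015,-0.0557,0,0,0,0,0.05,0.015,-0.0557,0,0,0,0,0.05,0.015,-0.0557,0,0,0,0,0.05,0.015,-0.0557,0,0,0,0,0.05,0.015,-0.0557,0,0,0,0,0.05,0.015,-0.0557,0,0,0,0,0.05,0.015,-0.0557,0,0,0,0,0.05,0.015,-0.0557,0,0,0,0,0.05,0.015,-0.0557,0,0,0,0,0.05,0.015,-0.0557,0,0,0,0,0.05]' 25 && python3 -m pendant '[0.015,-0.0557,0,0,0,0,0.05,0,0,0,0,0,0,0.05,0,0,0,0,0,0,0.05]'; python3 -c "
from h import *
st();go(.446+.042*np.cos(np.radians(173.7)),-.356+.042*np.sin(np.radians(173.7)),.081,173.7)
cv2.imwrite('pics/w6.png',get_image('wrist')[:,:,::-1])
cv2.imwrite('pics/top2.png',get_image('top')[:,:,::-1])
cv2.imwrite('pics/sc2.png',get_image('scene')[:,:,::-1])
w=cv2.imread('pics/w6.png')[:280];t=cv2.resize(cv2.imread('pics/top2.png')[140:290,140:410],(560,311));cv2.imwrite('pics/both.png',np.vstack([w,t]))"
```

```text
clock: 28.02
position: [0.4216, -0.2991, 0.2495]
ee_rot: [-0.17, -3.135, -0.001]
force: [1.8, -0.3, -0.7]
width: 0.68
gripper_force: 25.0
clock: 28.4
position: [0.4017, -0.3511, 0.2495]
ee_rot: [-0.172, -3.135, -0.002]
force: [0.4, 0.6, -1.0]
width: 0.678
gripper_force: 25.0
t28.40 p [ 0.4017 -0.3511  0.2495] x-axis deg 173.7 z [-0.002  0.002 -1.   ] F [ 0.4  0.6 -1. ] w0.0623 g25.0 j [ 0.19  0.29  0.56  1.81 -0.17  1.09  2.27]
tool shift [-0.0029 -0.0002  0.1685]
tilt fix rotvec(tool) [ 0.0013 -0.0019 -0.    ]
turn about tool z 0.0005 (mod pi)
```

View pics/both.png

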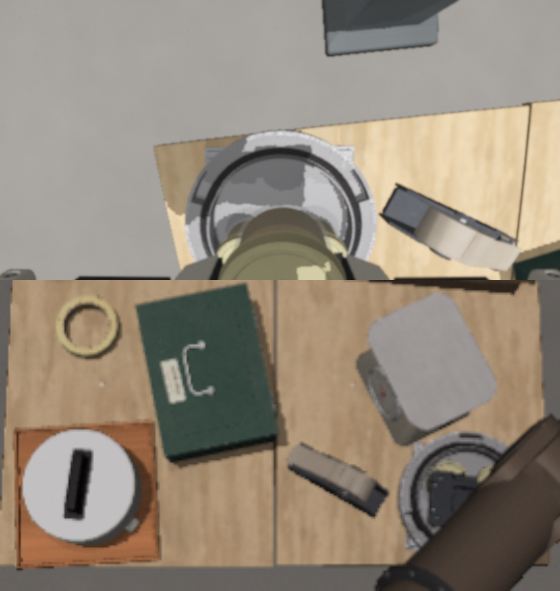

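The two placed jars show on both sides of the held one, the cover is in the tray, and the tape roll is in place. I'll lower the third jar.

```bash
python3 -m pendant '[-0.002,0,0.05,0,0,0,0.05,0,0,0.05,0,0,0,0.05,0,0,0.04,0,0,0,0.05,0,0,0.018,0,0,0,0.05,0,0,0.01,0,0,0,0.05,0,0,0,0,0,0,0.05,0,0,0,0,0,0,0.05]'; python3 -c "
from h import *
st()"
```

```text
clock: 29.42
position: [0.4048, -0.3523, 0.0835]
ee_rot: [0.17, 3.136, -0.001]
force: [0.3, -0.2, -2.0]
width: 0.673
gripper_force: 25.0
t29.43 p [ 0.4048 -0.3523  0.0835] x-axis deg 173.8 z [ 0.001 -0.001 -1.   ] F [ 0.3 -0.2 -2. ] w0.0617 g25.0 j [ 0.28  0.51  0.46  1.99 -0.33  0.72  2.41]
```

Now lower 2 mm more, release, rise and go back to look over the carrier.

```bash
python3 -m pendant '[0,0,0.0022,0,0,0,0.05,0,0,0,0,0,0,0.05,0,0,0,0,0,0,0.076,0,0,0,0,0,0,0.076,0,0,-0.02,0,0,0,0.076,0,0,-0.055,0,0,0,0.08,0,0,-0.055,0,0,0,0.08,0,0,-0.05,0,0,0,0.08,-0.03,0,-0.02,0,0,0,0.08,0,0,0,0,0,0,0.08]'; python3 -c "
from h import *
st();cv2.imwrite('pics/w7.png',get_image('wrist')[:,:,::-1])
go(.4597,.256,.26,173.7)"
```

```text
clock: 30.68
position: [0.4364, -0.3554, 0.282]
ee_rot: [0.167, 3.134, -0.002]
force: [-1.1, -0.2, -0.9]
width: 0.872
gripper_force: 0.0
t30.68 p [ 0.4364 -0.3554  0.282 ] x-axis deg 173.9 z [ 0.003 -0.002 -1.   ] F [-1.1 -0.2 -0.9] w0.0800 g0.0 j [ 0.16  0.32  0.57  1.7  -0.18  1.18  2.25]
tool shift [0.0408 0.6104 0.0204]
tilt fix rotvec(tool) [-0.0004  0.0006  0.    ]
turn about tool z 0.0022 (mod pi)
```

View pics/w7.png

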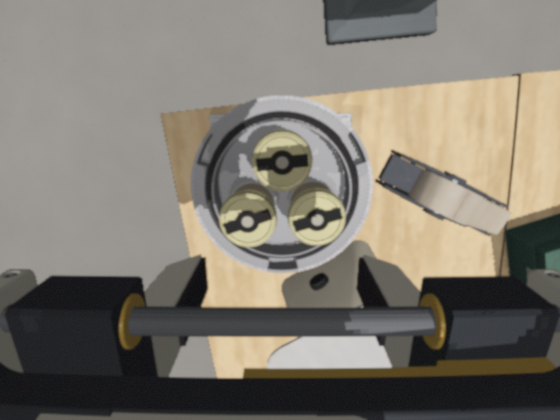

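All three jars are upright and symmetric, with hubs at (282,161), (248,221) and (318,219). The ring spans columns 192–372 and rows 96–272, and slots are at about (207,148), (357,146) and (282,265).

```bash
python3 - <<'E'
from h import *
p,M,e=cam("wrist");c=(p,M,e)
q=ray(c,[(282,161),(248,221),(318,219)],.099);print("jars",q.round(4).tolist(),q.mean(0))
ring=ray(c,[(192,184),(372,184),(282,96),(282,272)],.045);print("ring",ring.round(4).tolist())
A=np.c_[2*ring[:,:2],np.ones(4)];s=np.linalg.lstsq(A,(ring[:,:2]**2).sum(1),rcond=None)[0];o=s[:2];print(o,np.sqrt(s[2]+o@o))
for k in ray(c,[(207,148),(357,146),(282,265)],.047):print(np.degrees(np.arctan2(*(k[:2]-o)[::-1])),np.hypot(*(k[:2]-o)))
E
```

```text
jars [[0.4014, -0.3524, 0.099], [0.4602, -0.3947, 0.099], [0.4659, -0.3214, 0.099]] [ 0.44253047 -0.35616848  0.099     ]
ring [[0.4251, -0.4621, 0.045], [0.448, -0.2503, 0.045], [0.3387, -0.3456, 0.045], [0.5517, -0.3686, 0.045]]
[ 0.44525061 -0.35713282] 0.10701575111999591
-127.01822168948645 0.09953759317845372
115.83780064136948 0.10057960357254889
-6.151492213186131 0.0961095949704081
```

```bash
python3 -m pendant '[0.0041,0.061,0.002,0,0,0,0.05,0.0041,0.061,0.002,0,0,0,0.05,0.0041,0.061,0.002,0,0,0,0.05,0.0041,0.061,0.002,0,0,0,0.05,0.0041,0.061,0.002,0,0,0,0.05,0.0041,0.061,0.002,0,0,0,0.05,0.0041,0.061,0.002,0,0,0,0.05,0.0041,0.061,0.002,0,0,0,0.05,0.0041,0.061,0.002,0,0,0,0.05,0.0041,0.061,0.002,0,0,0,0.05]' && python3 -m pendant '[0,0,0.03,0,0,0,0.05,0,0,0.03,0,0,0,0.05,0,0,0,0,0,0,0.05]'; python3 -c "
from h import *
st();go(.4597,.256,.1108,173.7)"
```

```text
clock: 31.98
position: [0.4587, 0.2561, 0.2595]
ee_rot: [-0.172, -3.136, 0.002]
force: [1.1, 0.3, -0.3]
width: 0.543
gripper_force: 0.0
clock: 32.35
position: [0.4575, 0.2536, 0.1979]
ee_rot: [-0.171, -3.132, 0.007]
force: [-0.0, 0.1, -0.0]
width: 0.547
gripper_force: 0.0
t32.35 p [0.4575 0.2536 0.1979] x-axis deg 173.7 z [-0.005 -0.004 -1.   ] F [-0.   0.1 -0. ] w0.0502 g0.0 j [-0.74  0.31  0.17  1.88 -0.06  0.96  0.92]
tool shift [-0.0023  0.003   0.0871]
tilt fix rotvec(tool) [-0.0046 -0.0045  0.    ]
turn about tool z 0.0006 (mod pi)
```

```bash
python3 -m pendant '[-0.0005,0.001,0.04,0,0,0,0.05,0,0,0.03,0,0,0,0.05,0,0,0.0165,0,0,0,0.05,0,0,0,0,0,0,0.05,0,0,0,0,0,0,0.05]' && python3 -m pendant '[0,0,0,0,0,0,0,0,0,0,0,0,0,0,0,0,0,0,0,0,0,0,0,0,0,0,0,0]' 60; python3 -c "
from h import *
st();go(.4597,.256,.1108,173.7)"
```

```text
clock: 32.98
position: [0.4607, 0.2565, 0.1153]
ee_rot: [0.172, 3.136, 0.001]
force: [0.8, 0.5, -0.4]
width: 0.539
gripper_force: 0.0
clock: 33.48
position: [0.4601, 0.2565, 0.1142]
ee_rot: [0.171, 3.137, 0.0]
force: [-1.4, -0.7, 2.1]
width: 0.188
gripper_force: 60.0
t33.48 p [0.4601 0.2565 0.1142] x-axis deg 173.8 z [ 0.  0. -1.] F [-1.4 -0.7  2.1] w0.0173 g60.0 j [-0.72  0.42  0.15  1.96 -0.09  0.76  0.94]
tool shift [ 0.0004 -0.0005  0.0034]
tilt fix rotvec(tool) [ 0.0001  0.0001 -0.    ]
turn about tool z 0.0011 (mod pi)
```

```bash
python3 -m pendant '[0,0,-0.04,0,0,0,0,0,0,-0.055,0,0,0,0,0,0,-0.055,0,0,0,0,0,0,-0.02,0,0,0,0,0,0,0,0,0,0,0]' && python3 -m pendant '[-0.0053,-0.061,0,0,0,0,0,-0.0053,-0.061,0,0,0,0,0,-0.0053,-0.061,0,0,0,0,0,-0.0053,-0.061,0,0,0,0,0,-0.0053,-0.061,0,0,0,0,0,-0.0053,-0.061,0,0,0,0,0,-0.0053,-0.061,0,0,0,0,0,-0.0053,-0.061,0,0,0,0,0,-0.0053,-0.061,0,0,0,0,0,-0.0053,-0.061,0,0,0,0,0]' && python3 -m pendant '[0,0,0,0,0,0,0,0,0,0,0,0,0,0]'; python3 -c "
from h import *
st();go(.447,-.3565,.16,173.7);cv2.imwrite('pics/w8.png',get_image('wrist')[:,:,::-1])"
```

```text
clock: 34.1
position: [0.4606, 0.2568, 0.2852]
ee_rot: [0.171, 3.135, 0.003]
force: [1.1, -0.9, -2.6]
width: 0.193
gripper_force: 60.0
clock: 35.35
position: [0.4457, -0.3569, 0.282]
ee_rot: [-0.17, -3.135, -0.002]
force: [1.4, -0.3, -0.6]
width: 0.188
gripper_force: 60.0
clock: 35.6
position: [0.4458, -0.3552, 0.2821]
ee_rot: [-0.172, -3.134, -0.002]
force: [1.1, 0.8, -1.5]
width: 0.192
gripper_force: 60.0
t35.60 p [ 0.4458 -0.3552  0.2821] x-axis deg 173.7 z [-0.003  0.002 -1.   ] F [ 1.1  0.8 -1.5] w0.0177 g60.0 j [ 0.14  0.34  0.6   1.68 -0.2   1.19  2.25]
tool shift [-0.0017 -0.0014  0.1221]
tilt fix rotvec(tool) [ 0.0013 -0.003   0.    ]
turn about tool z 0.0003 (mod pi)
```

```bash
python3 -m pendant '[0,-0.001,0.05,0,0,0,0,0,0,0.05,0,0,0,0,0,0,0.018,0,0,0,0,0,0,0,0,0,0,0,0,0,0,0,0,0,0]'; python3 -c "
from h import *
st();go(.447,-.3565,.147,173.7)"
```

```text
clock: 36.28
position: [0.4471, -0.3561, 0.1668]
ee_rot: [0.169, 3.136, -0.0]
force: [-0.1, 0.7, -1.9]
width: 0.192
gripper_force: 60.0
t36.27 p [ 0.4471 -0.3561  0.1668] x-axis deg 173.8 z [ 0.001 -0.    -1.   ] F [-0.1  0.7 -1.9] w0.0176 g60.0 j [ 0.19  0.45  0.55  1.83 -0.29  0.94  2.33]
tool shift [ 0.0001 -0.0004  0.0198]
tilt fix rotvec(tool) [ 0.0001  0.001  -0.    ]
turn about tool z 0.0025 (mod pi)
```

```bash
python3 -m pendant '[0,0,0.008,0,0,0,0,0,0,0.006,0,0,0,0,0,0,0.004,0,0,0,0,0,0,0.002,0,0,0,0,0,0,0,0,0,0,0,0,0,0,0,0,0,0]'; python3 -c "
from h import *
st()"
```

```text
clock: 37.02
position: [0.4463, -0.3566, 0.1462]
ee_rot: [-0.171, -3.137, -0.001]
force: [-1.4, 2.5, 2.0]
width: 0.19
gripper_force: 60.0
t37.02 p [ 0.4463 -0.3566  0.1462] x-axis deg 173.8 z [ 0.  0. -1.] F [-1.4  2.5  2. ] w0.0175 g60.0 j [ 0.2   0.48  0.54  1.85 -0.31  0.9   2.34]
```

```bash
python3 -m pendant '[0,0,0.005,0,0,0,0,0,0,0.004,0,0,0,0,0,0,0,0,0,0,0,0,0,0,0,0,0,0]'; python3 -c "
from h import *
st()"
```

```text
clock: 37.52
position: [0.4466, -0.3569, 0.1372]
ee_rot: [0.171, 3.136, -0.0]
force: [-1.2, 1.7, 7.2]
width: 0.195
gripper_force: 60.0
t37.52 p [ 0.4466 -0.3569  0.1372] x-axis deg 173.8 z [ 0.001 -0.    -1.   ] F [-1.2  1.7  7.2] w0.0179 g60.0 j [ 0.2   0.49  0.53  1.86 -0.31  0.88  2.35]
```

```bash
python3 -m pendant '[0,0,0,0,0,0.157,0,0,0,0,0,0,0.157,0,0,0,0,0,0,0.157,0,0,0,0,0,0,0.157,0,0,0,0,0,0,0,0]' && python3 -m pendant '[0,0,0,0,0,0.157,0,0,0,0,0,0,0.157,0,0,0,0,0,0,0.157,0,0,0,0,0,0,0.157,0,0,0,0,0,0,0,0]'; python3 -c "
from h import *
print(st()['ft_torque'])"
```

```text
clock: 38.15
position: [0.447, -0.3569, 0.1372]
ee_rot: [1.134, 2.929, -0.001]
force: [0.5, 1.9, 7.1]
width: 0.192
gripper_force: 60.0
clock: 38.78
position: [0.4472, -0.3568, 0.1372]
ee_rot: [1.982, 2.436, -0.0]
force: [0.4, 1.7, 6.7]
width: 0.194
gripper_force: 60.0
t38.77 p [ 0.4472 -0.3568  0.1372] x-axis deg 101.8 z [ 0.001 -0.001 -1.   ] F [0.4 1.7 6.7] w0.0178 g60.0 j [-0.01  0.58  0.88  1.87 -0.55  0.95  1.33]
[0.49277472 0.03274656 0.14751754]
```

```bash
python3 -m pendant '[0,0,0,0,0,0.04,0,0,0,0,0,0,0,0]' && python3 -m pendant '[0,0,-0.003,0,0,0,0,0,0,-0.003,0,0,0,0,0,0,0,0,0,0,0,0,0,0,0,0,0,0]'; python3 -c "
from h import *
print(st()['ft_torque'])"
```

```text
clock: 39.02
position: [0.4473, -0.3572, 0.1372]
ee_rot: [2.026, 2.399, -0.001]
force: [0.1, -0.6, 4.8]
width: 0.193
gripper_force: 60.5
clock: 39.52
position: [0.4472, -0.3568, 0.1434]
ee_rot: [2.028, 2.397, 0.001]
force: [4.6, 0.5, 5.0]
width: 0.194
gripper_force: 60.3
t39.52 p [ 0.4472 -0.3568  0.1434] x-axis deg 99.5 z [ 0.001 -0.    -1.   ] F [4.6 0.5 5. ] w0.0178 g60.3 j [-0.02  0.58  0.9   1.87 -0.55  0.96  1.29]
[ 0.02869213 -1.19414447  0.8154784 ]
```

```bash
python3 -m pendant '[0,0,-0.001,0,0,-0.02,0,0,0,-0.001,0,0,0,0,0,0,0,0,0,0,0,0,0,0,0,0,0,0]'; python3 -c "
from h import *
print(st()['ft_torque']);cv2.imwrite('pics/w9.png',get_image('wrist')[:,:,::-1])"
```

```text
clock: 40.02
position: [0.4465, -0.3565, 0.1445]
ee_rot: [-2.007, -2.417, -0.0]
force: [4.5, -1.2, -4.5]
width: 0.193
gripper_force: 60.0
t40.02 p [ 0.4465 -0.3565  0.1445] x-axis deg 100.6 z [ 0.  0. -1.] F [ 4.5 -1.2 -4.5] w0.0178 g60.0 j [-0.02  0.57  0.9   1.87 -0.54  0.97  1.3 ]
[-0.36794041 -1.68708648  0.34637805]
```

View pics/w9.png

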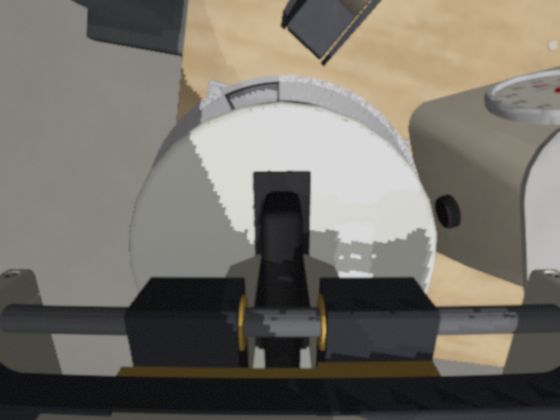

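The view shows the cover seated with the collar slot at (252,95), which it no longer occupies. The roof holds against an upward pull, so it's locked. I'll lift it gently.

```bash
python3 -m pendant '[0,0,-0.005,0,0,0,0,0,0,-0.005,0,0,0,0,0,0,-0.01,0,0,0,0,0,0,-0.015,0,0,0,0,0,0,-0.02,0,0,0,0,0,0,-0.02,0,0,0,0,0,0,-0.02,0,0,0,0,0,0,-0.02,0,0,0,0,0,0,-0.018,0,0,0,0,0,0,0,0,0,0,0]'; python3 -c "
from h import *
st();cv2.imwrite('pics/s3.png',get_image('scene')[:,:,::-1]);go(.4593,.256)"
```

```text
clock: 41.32
position: [0.4465, -0.3574, 0.2795]
ee_rot: [2.005, 2.416, 0.001]
force: [-0.4, -1.4, -8.6]
width: 0.187
gripper_force: 60.0
t41.33 p [ 0.4465 -0.3574  0.2795] x-axis deg 100.6 z [ 0.002 -0.001 -1.   ] F [-0.4 -1.4 -8.6] w0.0172 g60.0 j [-0.12  0.44  1.02  1.7  -0.39  1.22  1.18]
tool shift [ 5.999e-01  1.259e-01 -1.000e-04]
tilt fix rotvec(tool) [ 0.0007  0.0003 -0.    ]
```

View pics/s3.png

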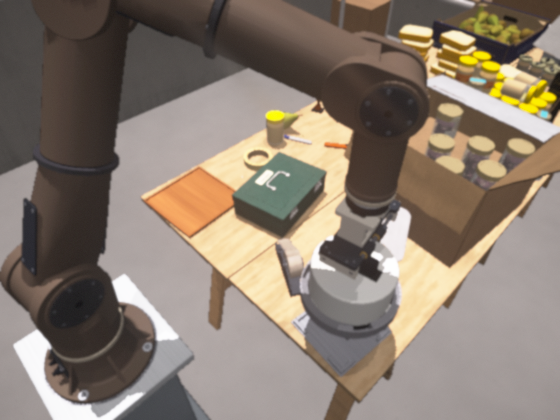

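The carrier came up with the cover at (350,280), clear of the empty stand at (340,340). Force is 8.6 N, which means all the jars are inside. I'll carry it across.

```bash
python3 -m pendant '[0.012,0.0025,0,0,0,0,0,0.024,0.005,0,0,0,0,0,0.036,0.0076,0,0,0,0,0,0.036,0.0076,0,0,0,0,0,0.036,0.0076,0,0,0,0,0,0.036,0.0076,0,0,0,0,0,0.036,0.0076,0,0,0,0,0,0.036,0.0076,0,0,0,0,0,0.036,0.0076,0,0,0,0,0,0.036,0.0076,0,0,0,0,0]' && python3 -m pendant '[0.036,0.0076,0,0,0,0,0,0.036,0.0076,0,0,0,0,0,0.036,0.0076,0,0,0,0,0,0.036,0.0076,0,0,0,0,0,0.036,0.0076,0,0,0,0,0,0.036,0.0076,0,0,0,0,0,0.036,0.0076,0,0,0,0,0,0.018,0.0038,0,0,0,0,0,0.006,0.001,0,0,0,0,0,0,0,0,0,0,0,0]'; python3 -c "
from h import *
st();go(.4593,.256)"
```

```text
clock: 42.62
position: [0.4525, -0.0238, 0.2773]
ee_rot: [-2.004, -2.417, 0.001]
force: [0.7, -0.7, -9.2]
width: 0.194
gripper_force: 60.0
clock: 43.88
position: [0.4594, 0.2554, 0.2778]
ee_rot: [2.006, 2.417, -0.001]
force: [0.4, -0.8, -8.1]
width: 0.194
gripper_force: 60.0
t43.88 p [0.4594 0.2554 0.2778] x-axis deg 100.6 z [-0.    -0.001 -1.   ] F [ 0.4 -0.8 -8.1] w0.0178 g60.0 j [-1.36  0.33  1.    1.81 -0.3   1.17 -0.08]
tool shift [ 0.0006  0.     -0.    ]
tilt fix rotvec(tool) [-0.0006  0.0007  0.    ]
```

```bash
python3 -m pendant '[0,0,0.01,0,0,0,0,0,0,0.02,0,0,0,0,0,0,0.025,0,0,0,0,0,0,0.025,0,0,0,0,0,0,0.02,0,0,0,0,0,0,0.012,0,0,0,0,0,0,0.006,0,0,0,0,0,0,0,0,0,0,0,0,0,0,0,0,0,0]' && python3 -m pendant '[0,0,0.002,0,0,0,0,0,0,0.002,0,0,0,0,0,0,0.002,0,0,0,0,0,0,0.002,0,0,0,0,0,0,0,0,0,0,0]'; python3 -c "
from h import *
st()"
```

```text
clock: 45.0
position: [0.4601, 0.2564, 0.1606]
ee_rot: [2.006, 2.418, 0.002]
force: [-0.1, 0.0, -8.3]
width: 0.192
gripper_force: 60.0
clock: 45.62
position: [0.4595, 0.2562, 0.1518]
ee_rot: [-2.006, -2.418, 0.001]
force: [0.1, -0.0, -8.3]
width: 0.194
gripper_force: 60.0
t45.62 p [0.4595 0.2562 0.1518] x-axis deg 100.7 z [-0. -0. -1.] F [ 0.1 -0.  -8.3] w0.0178 g60.0 j [-1.24  0.48  0.88  1.97 -0.46  0.91  0.06]
```

```bash
python3 -m pendant '[0,0,0.0015,0,0,0,0,0,0,0.0015,0,0,0,0,0,0,0.001,0,0,0,0,0,0,0.001,0,0,0,0,0,0,0,0,0,0,0,0,0,0,0,0,0,0]'; python3 -c "
from h import *
st()"
```

```text
clock: 46.38
position: [0.4596, 0.2563, 0.1471]
ee_rot: [2.006, 2.418, 0.0]
force: [-0.9, 0.3, -8.2]
width: 0.194
gripper_force: 60.0
t46.38 p [0.4596 0.2563 0.1471] x-axis deg 100.6 z [ 0.  0. -1.] F [-0.9  0.3 -8.2] w0.0178 g60.0 j [-1.23  0.48  0.87  1.97 -0.47  0.9   0.07]
```

```bash
python3 -m pendant '[0,0,0.001,0,0,0,0,0,0,0.001,0,0,0,0,0,0,0,0,0,0,0]';python3 -m pendant '[0,0,0.001,0,0,0,0,0,0,0.0005,0,0,0,0,0,0,0,0,0,0,0]'; python3 -c "
from h import *
st()"
```

```text
clock: 46.75
position: [0.46, 0.2564, 0.1455]
ee_rot: [-2.006, -2.418, -0.001]
force: [-1.7, -0.7, 2.8]
width: 0.189
gripper_force: 60.0
clock: 47.12
position: [0.4599, 0.2564, 0.1437]
ee_rot: [2.006, 2.418, 0.001]
force: [-0.0, 0.1, 3.6]
width: 0.193
gripper_force: 60.0
t47.12 p [0.4599 0.2564 0.1437] x-axis deg 100.6 z [ 0.001  0.    -1.   ] F [-0.   0.1  3.6] w0.0177 g60.0 j [-1.23  0.49  0.87  1.97 -0.48  0.89  0.07]
```

Down. Release slowly and withdraw.

```bash
python3 -m pendant '[0,0,0,0,0,0,0.018,0,0,0,0,0,0,0.03,0,0,0,0,0,0,0.05,0,0,0,0,0,0,0.05,0,0,-0.02,0,0,0,0.06,0,0,-0.05,0,0,0,0.06,0,0,-0.05,0,0,0,0.06,-0.06,0,-0.03,0,0,0,0.06,-0.06,0,0,0,0,0,0.06,0,0,0,0,0,0,0.06]' 10; python3 -c "
from h import *
st();a=get_image('wrist')[:,:,::-1];b=get_image('top')[:,:,::-1]
cv2.imwrite('pics/end.png',np.vstack([a[:280],cv2.resize(b[140:290,140:410],(560,311))]))"
```

```text
clock: 48.38
position: [0.4818, 0.1372, 0.2924]
ee_rot: [2.015, 2.41, 0.002]
force: [0.6, 0.7, -0.5]
width: 0.654
gripper_force: 0.0
t48.38 p [0.4818 0.1372 0.2924] x-axis deg 100.2 z [ 0.001  0.001 -1.   ] F [ 0.6  0.7 -0.5] w0.0600 g0.0 j [-1.21  0.26  1.05  1.84 -0.24  1.18  0.1 ]
```

View pics/end.png

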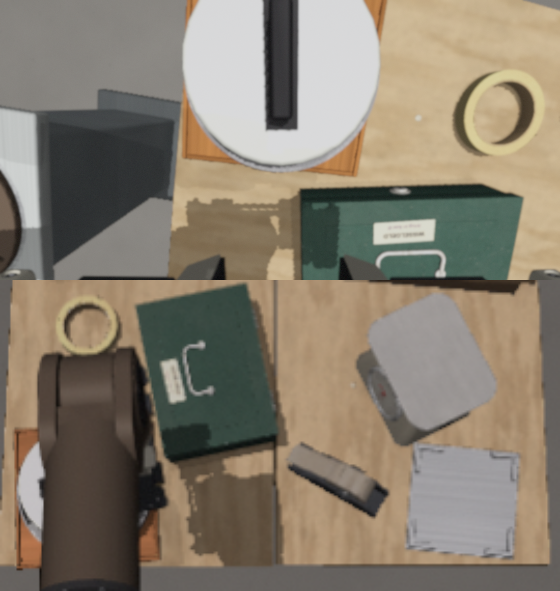

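The closed carrier sits centred in the tray (wrist view, around (281,75)). The stand is empty, the roll hasn't moved and the gripper is clear.

```bash
python3 -c "
from cell import sign_off
print(sign_off())"
```

```text
the job is handed in; nothing more can be done
None
```

I handed the job in at about 48 s with the three jars in the locked carrier, set down flat and centred in the wooden tray; the gripper is clear and the tape roll hasn't moved, though no verdict came back.

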